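Close and hold the drive cover of a decorating wheel

TASK

The aluminium cover on the decorating wheel's drive box has been drawn back: slide it along its guides all the way home under the overhanging wheel head. Then turn its wing fastener clockwise until the wing lies along the slot marked in the cover, so that the pin below can drop into its slot, and press the cover down flush on its frame against the spring of its seal. Finish while still holding the cover pressed down flush (nothing else holds it), and do not disturb the dish on the wheel or the other things standing about.

Things in the scene. Friction and masses are not known exactly. Their poses are not given: they have to be found in the camera images.
- drive_box: fixed grey motor box, yaw varies. Origin on the table straight below the fastener's axis as it is when the cover is home; +y runs lengthwise from the cover end to the wheel. 190 mm wide (x), y = -175 to +295 mm, deck 70 mm above the table. The cover runs along y between two guide rails at x = +-60 mm whose lips reach up to 100 mm above the table
- wheel_head (a point): middle of the upper face of the wheel head: aluminium disc 180 mm across, 12 mm thick, top 130 mm above the table, on a spindle at y = 200 mm of drive_box; the dish stands on it and the cover's end slides in below it
- cover: plain aluminium plate 100 x 205 x 4 mm (x, y, z), axes as drive_box; origin on its fastener's axis at its upper face; reaches from y = -70 to +135 mm. Origin 90 mm above the table when sprung up, 84 mm when flush on its frame. Net push 3 N at the start to 8 N at the end of travel, then a hard stop. Unless home with the wing along the slot, its pin stops it after 1.5 mm. Springs up if let go
- slot_end (a point): wheel-side end of the dark slot mark on the cover, 9 x 84 mm, running along y through the fastener's axis, centred on it
- bar_top (a point): middle of the top of the grab bar on the cover: bar 70 mm along x, 10 mm thick along y, 24 mm tall above the plate, at y = -64 mm on the cover, free on all sides
- wing_top (a point): middle of the top of the wing (on the turning axis): dark steel upright wing 36 mm long, 10 mm thick, reaching from 3 to 27 mm above the cover plate, sides upright. Its x axis runs along the wing's length. It can be gripped across its thickness from above and pressed on
- cover_slide (a joint): how far the cover is drawn back from home towards -y of drive_box, m: 0 = home against its stop, 0.095 = fully back; slides with about 2 N friction and stays where left
- wing (a joint): angle of the wing fastener, rad, growing clockwise seen from above: 0 = wing across the cover (along x), 1.571 = wing along the slot mark (along y); turns freely past it to a stop at 1.9; friction 0.05 N m, stays where left
- dish: lavender rectangular ceramic dish 120 x 100 x 48 mm standing on the wheel head; origin under its centre
- liner_brush: flat glaze brush 150 mm long, 42 mm wide, lying on the table on the far side of the drive box; origin under its middle
- water_cup: white ceramic cup, 72 mm across, 75 mm tall, beyond the box's cover end (its -y end); origin under its centre
- flask: steel drinking flask 68 mm across, 190 mm tall, on the far side of the box near the wheel; origin under its centre
- slip_bottle: small purple-grey bottle with green cap, 48 mm across, 110 mm tall, on the far side of the box; origin under its centre
- wood_rib: flat wooden shaping rib 90 x 50 x 6 mm lying on the far side of the box; origin under its centre
- ruler: clear plastic ruler 220 x 32 x 4 mm lying on the table at the robot's left, beyond the wheel end of the box; origin under its centre

How it is judged:
By the outcome, as a careful person would: the job done as asked, in the order asked, and still so for the second after the job is handed in, while the arm keeps its last pose, push and grip.
It also fails if it takes over 42 s, if anything falls off the work surface, if the arm or the gripper's body presses on something with over 40 N, if the wrist force passes 120 N, or if a joint passes its speed limit or range.

ROBOT

A 7-joint arm with a two-finger parallel gripper is mounted at the origin on the work surface. World frame = base frame: x ahead of the robot, y to its left, z up, the work surface at z = 0. Lengths are in mm, angles in degrees, forces in N, time in s.
With the tool pointing down it reaches from about 400 to 875 mm from the base axis. Payload 6.5 kg.
Tool frame: the origin (TCP) lies on the mounting face of the last link; the fingertips stand 173 mm ahead of it and the grasp point (between the pads) lies 155 mm ahead of it (bot.pinch_z is the distance from the TCP to the grasp point, in mm); z points along the fingers, y is the line along which they close (so a half turn about z gives the same grasp; the last joint's range is limited). The gripper opens to 85 mm and grips with 20 to 120 N. Pads are 22 mm wide; open, the fingers measure 114 mm over their backs; the gripper's body (76 mm by 85 mm) begins 54 mm behind the grasp point. The pads swing forward as they close: fully open they stand 13 mm farther back than shut.
Start: joints at [-72.949, 30.733, -0.252, 88.115, 0.149, 61.152, -4.079], TCP at [231.278, 607.454, 404.69] pointing down, gripper open.
Joint ranges: [-154.64, 154.64], [-21.42, 123.67], [-72.66, 72.17], [13.99, 137.28], [-74.86, 254.86], [10.95, 109.41], [-158.01, 158.01]. Speed limits (degrees/s): [136.94, 136.94, 180, 180, 180, 180, 180].

INTERFACE

Orientations are given as [roll, pitch, yaw] about the fixed x, y, z axes, in that order (R = Rz(yaw) Ry(pitch) Rx(roll)).
In Python, from bench import bot gives the robot as it stands.
- The arm moves only by the tool send_rows, never from a script. Its argument "deltas" is a list of rows, each a list of 2 entries, a list of its own where there are three numbers: the shift along the tool's x, y, z in units of 0.02 m (1.0 is 0.02 m), then the turn about the tool's z in units of 30 degrees (1.0 is 30 degrees). A call has 1 to 10 rows; each row shifts and turns the commanded pose from where the row before left it, along the tool's axes as they then stand; what a row does not reach is not made up. A row lasts 1/12 s, in which the tool goes at most 41.7 mm and 7.16 degrees, less where a joint would pass 70% of its speed; a pose out of reach is approached as far as the arm can. A call with a number of a shift or a turn outside -1 to 1 is refused whole. A call with a gripper value outside its range is refused whole. "jaw" is the opening, from -1 (shut) to 1 (fully open), set as the call begins (left out, the last holds). The fingers move at their own pace and stop on an object; the grip force is fixed at half the most. Time passes only in rows, so rows that do not move let the fingers close. It gives the time, the measured TCP pose, the force, the opening and the grip force at its end, in the units of the state.
- bot.get_obs(): the state, without advancing time (a new reading comes with each control period).
- bot.camera(name): name is "scene" or "top" or "wrist"; returns a dict with "color" (400x640x3 uint8, blue, green, red), "mtx" (3x3 intrinsics, pixels), "pose" (4x4, takes a point from camera to world coordinates); the wrist camera has in their place "hand_eye" (4x4, takes a point from camera to tool coordinates, whose origin is the TCP and whose axes are the flange's). Camera axes: x right, y down, z forward; pixel columns grow to the right and rows downward; lengths in mm; the calibration is good to about 2 mm. A picture is of the moment at which its call begins: read the wrist's pose just before it. There is no depth.
- bot.hand_in(): hands the job in; it is judged then, once.
The state is a dict: "time": time; "joint_pos": joint angles; "joint_vel": joint speeds; "tau": joint torques, N m; "position": TCP position; "eef_rot": TCP orientation; "wrist_force": force on the tool from outside, world axes, zero at the start; "moment": the same for the moment, N m; "gripper_width": opening from 0.0 (shut) to 1.0 (fully open); "grip_force": force on a finger pad.
Only numpy, scipy, OpenCV 4.12 (cv2) and the standard library are available. Lean on these libraries where they do the work, as an engineer would, in place of code of your own. Each camera call takes 0.05 s, during which the arm holds its last target. There are 200 camera calls.

## Working session

There is one attempt and no reset: what is moved stays moved. The work goes in short steps, Python scripts to look and compute and a tool call to move; the robot and the scene stay as the last step left them, time stands still between calls to the robot, and variables do not carry over. Pictures are saved under pics/ and viewed, at most 14 in all, crops included, and the job is handed in when it is done.

Besides the shell and the picture viewer there is one more tool, called after "Call:" as a command line: name --argument value ..., lists and objects as JSON in quotes. send_rows: Moves the arm, as the interface text tells. Its arguments: {"type":"object","properties":{"deltas":{"type":"array"},"jaw":{"type":"number"}},"required":["deltas"]}

```bash
ls; mkdir -p pics; python3 - <<'E'
from bench import bot
import cv2
o=bot.get_obs();print(o)
for n in("scene","top"):
    c=bot.camera(n);cv2.imwrite(f"pics/{n}0.png",c["color"]);print(n,c["mtx"].tolist(),c["pose"].round(4).tolist())
print(bot.camera("wrist")["hand_eye"])
E
```

```text
pics
{'time': 0.0, 'joint_pos': array([-72.95061887,  30.77925644,  -0.25598985,  88.17055917,
         0.15119408,  61.15204359,  -4.08001642]), 'joint_vel': array([-0.03743103, -0.10821921, -0.00976324, -0.03675202, -0.03001813,
        0.02439929,  0.02471611]), 'tau': array([-5.85344205e-04, -5.83422661e+01,  1.04836933e+00, -2.59105325e+01,
        1.23327202e-02,  9.76303389e-03, -2.30505117e-05]), 'position': array([231.1387509 , 607.1633096 , 403.79360363]), 'eef_rot': array([-1.79898825e+02,  8.52417188e-03,  1.59163726e+02]), 'wrist_force': array([ 0.34466531, -0.39178371,  0.15627885]), 'moment': array([-0.03424267,  0.01028266, -0.03645034]), 'grip_force': 0.0, 'gripper_width': 1.0004532227923668}
scene [[371.7144638676267, 0.0, 315.3628924064105], [0.0, 371.7144638676267, 201.17725411361587], [0.0, 0.0, 1.0]] [[-0.2679, 0.7213, -0.6388, 1233.6982], [0.9634, 0.2051, -0.1725, 213.7102], [0.0066, -0.6616, -0.7498, 836.4965], [0.0, 0.0, 0.0, 1.0]]
top [[509.4895135798417, 0.0, 311.804110913547], [0.0, 509.4895135798417, 195.73314879090518], [0.0, 0.0, 1.0]] [[-0.0268, -0.9789, 0.2027, 360.9485], [-0.9996, 0.0266, -0.0037, 71.3724], [-0.0018, -0.2027, -0.9792, 1378.6176], [0.0, 0.0, 0.0, 1.0]]
[[ 5.01708860e-04 -9.62951053e-01 -2.69675764e-01  6.84832148e+01]
 [ 9.99998924e-01  1.11316096e-04  1.46292853e-03 -2.63659410e-01]
 [-1.37870931e-03 -2.69676208e-01  9.62950072e-01  3.11046382e+01]
 [ 0.00000000e+00  0.00000000e+00  0.00000000e+00  1.00000000e+00]]
```

View pics/scene0.png

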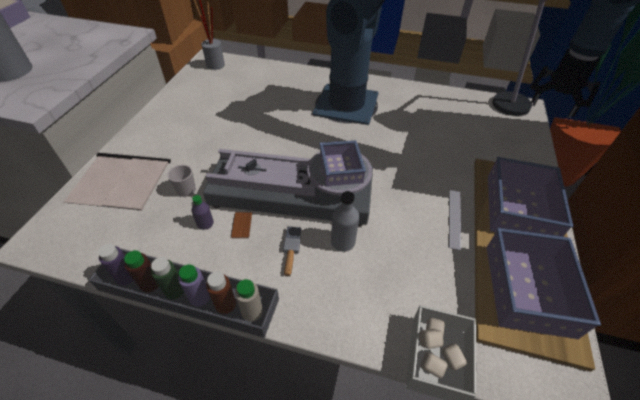

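View pics/top0.png

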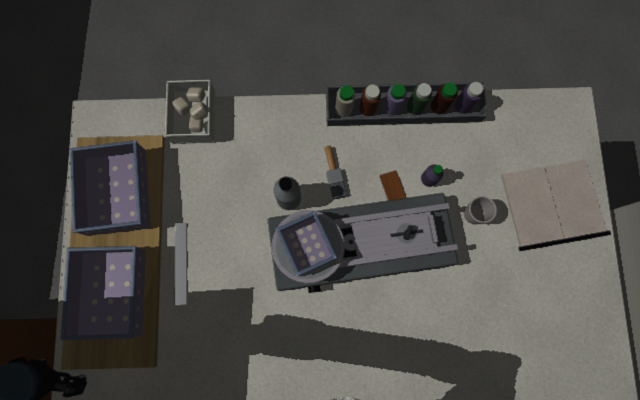

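The top view shows the box at about (270–457, 195–290), the wheel head near (308,246), the wing near (407,232) and the bar near (440,229). I'll enlarge both views around the cover.

```bash
python3 - <<'E'
import cv2,numpy as np
def en(n,x0,y0,x1,y1,s):
    i=cv2.imread(f"pics/{n}0.png")[y0:y1,x0:x1]
    i=cv2.resize(i,None,fx=s,fy=s,interpolation=cv2.INTER_CUBIC)
    return (255*(i/255.)**.6).astype(np.uint8)
a=en("top",262,188,462,298,4);b=en("scene",200,135,380,230,4)
cv2.imwrite("pics/tc.png",a);cv2.imwrite("pics/sc.png",b)
E
```

```text
(no output)
```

View pics/tc.png

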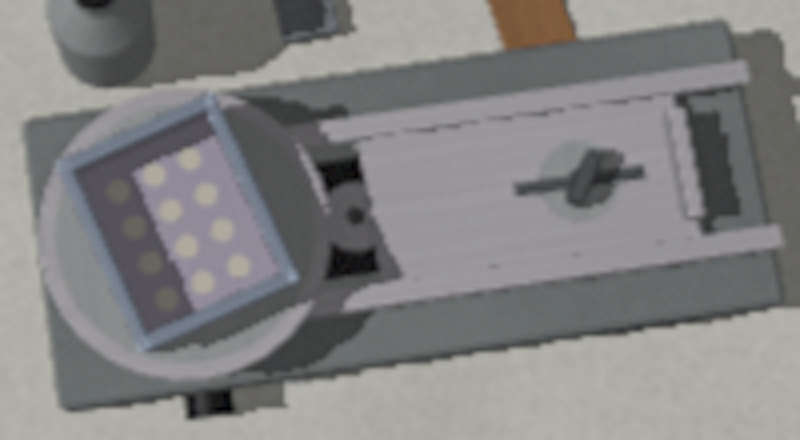

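View pics/sc.png

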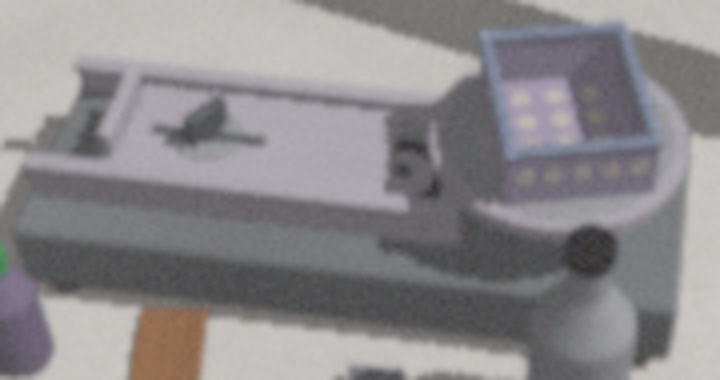

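```bash
cat > h.py <<'E'
import numpy as np,cv2
from bench import bot
from scipy.spatial.transform import Rotation as Ro
def T(o): 
    M=np.eye(4);M[:3,:3]=Ro.from_euler('xyz',o["eef_rot"],degrees=True).as_matrix();M[:3,3]=o["position"];return M
def ray(px,mtx,pose):
    d=pose[:3,:3]@np.linalg.solve(mtx,[px[0],px[1],1.]);return pose[:3,3],d/np.linalg.norm(d)
def onz(px,mtx,pose,z):
    c,d=ray(px,mtx,pose);return c+d*(z-c[2])/d[2]
def tri(rs):
    A=sum(np.eye(3)-np.outer(d,d) for c,d in rs);b=sum((np.eye(3)-np.outer(d,d))@c for c,d in rs)
    p=np.linalg.solve(A,b);return p,[float(np.linalg.norm(np.cross(p-c,d))) for c,d in rs]
def plan(target,yaw,o=None):
    "rows needed: tool-frame shift in units, and turn units"
    o=o or bot.get_obs();M=T(o);d=M[:3,:3].T@(np.array(target)-M[:3,3])/20
    dy=(yaw-o["eef_rot"][2]+180)%360-180
    return d.round(2),round(-dy/30,3)
E
python3 - <<'E'
from h import *
t=bot.camera("top");s=bot.camera("scene")
f=lambda p,o:(o[0]+p[0]/4-.4,o[1]+p[1]/4-.4)
to=(262,188);so=(200,135)
for n,a,b in [("slotW",(516,189),(263,140)),("slotE",(643,172),(155,128)),("bar",(685,158),(124,100)),("wing",(597,172),(205,108))]:
    print(n,tri([ray(f(a,to),t["mtx"],t["pose"]),ray(f(b,so),s["mtx"],s["pose"])]))
    print(onz(f(a,to),t["mtx"],t["pose"],{"s":90,"b":114,"w":117}[n[0]]))
# wheel disc centre
print(onz(f((185,234),to),t["mtx"],t["pose"],130))
E
```

```text
slotW (array([ 520.51130847, -130.2336507 ,   90.46239975]), [0.6963925380220098, 0.6963925380220549])
[ 520.76933539 -130.98547628   90.        ]
slotE (array([ 529.14271555, -211.37592088,   89.28239675]), [1.2060687377367079, 1.2060687377367207])
[ 529.44688205 -212.39569227   90.        ]
bar (array([ 533.24304602, -230.93140215,  115.71174185]), [2.6975323899413257, 2.697532389941163])
[ 534.40149608 -233.98391738  114.        ]
wing (array([ 525.48305788, -173.73197743,  115.86904245]), [4.395399306258211, 4.395399306258238])
[ 526.69180113 -177.80701252  117.        ]
[493.59406471  79.72673233 130.        ]
```

The cover lies at about (525, -171) with yaw about 6° and is drawn back roughly 53 mm. I'll move the wrist over it.

Call:
send_rows --deltas '[[[-0.82, -0.94, 0], 0], [[-0.82, -0.94, 0], 0], [[-0.82, -0.94, 0], 0], [[-0.82, -0.94, 0], 0], [[-0.82, -0.94, 0], 0], [[-0.82, -0.94, 0], 0], [[-0.82, -0.94, 0], 0], [[-0.82, -0.94, 0], 0], [[-0.82, -0.94, 0], 0], [[-0.82, -0.94, 0], 0]]'

```text
time: 1.08
position: [317.9, 372.2, 404.7]
eef_rot: [180.0, 0.0, 159.2]
wrist_force: [0.2, -0.3, 0.3]
gripper_width: 1.005
grip_force: 0.0
```

Call:
send_rows --deltas '[[[-0.82, -0.94, 0], 0], [[-0.82, -0.94, 0], 0], [[-0.82, -0.94, 0], 0], [[-0.82, -0.94, 0], 0], [[-0.82, -0.94, 0], 0], [[-0.82, -0.94, 0], 0], [[-0.82, -0.94, 0], 0], [[-0.82, -0.94, 0], 0], [[-0.82, -0.94, 0], 0], [[-0.82, -0.94, 0], 0]]'

```text
time: 1.92
position: [404.2, 138.1, 404.8]
eef_rot: [180.0, 0.0, 159.2]
wrist_force: [0.8, 0.6, -0.4]
gripper_width: 0.997
grip_force: 0.0
```

Call:
send_rows --deltas '[[[-0.82, -0.94, 0], 0], [[-0.82, -0.94, 0], 0], [[-0.82, -0.94, 0], 0], [[-0.82, -0.94, 0], 0], [[-0.82, -0.94, 0], 0], [[-0.82, -0.94, 0], 0], [[-0.82, -0.94, 0], 0], [[-0.82, -0.94, 0], 0], [[-0.82, -0.94, 0], 0], [[-0.82, -0.94, 0], 0]]'

```text
time: 2.75
position: [490.7, -95.8, 404.8]
eef_rot: [180.0, 0.0, 159.2]
wrist_force: [1.2, 0.7, -0.1]
gripper_width: 1.0
grip_force: 0.0
```

Call:
send_rows --deltas '[[[-0.82, -0.94, 0], 0], [[-0.82, -0.94, 0], 0], [[-0.82, -0.94, 0], 0], [[-0.82, -0.94, 0], 0], [[0, 0, 0], 0.232], [[0, 0, 0], 0.232], [[0, 0, 0], 0.232], [[0, 0, 0], 0.232], [[0, 0, 0], 0.232], [[0, 0, 0], 0.232]]'

```text
time: 3.58
position: [525.0, -188.2, 404.7]
eef_rot: [180.0, -0.0, 117.1]
wrist_force: [0.5, 0.2, -0.7]
gripper_width: 1.003
grip_force: 0.0
```

Call:
send_rows --deltas '[[[0, 0, 0], 0.232], [[0, 0, 0], 0.232], [[0, 0, 0], 0.232], [[0, 0, 0], 0.232], [[0, 0, 0], 0.232], [[0, 0, 0], 0.232], [[0, 0, 0], 0.232], [[0, 0, 0], 0.232], [[0, 0, 0], 0.232], [[0, 0, 0], 0.232]]'

```text
time: 4.42
position: [525.0, -188.1, 404.7]
eef_rot: [-180.0, -0.0, 47.5]
wrist_force: [0.6, 0.4, -0.6]
gripper_width: 1.002
grip_force: 0.0
```

Call:
send_rows --deltas '[[[0, 0, 0], 0.232], [[0, 0, 0], 0.232], [[0, 0, 0], 0.232], [[0, 0, 0], 0.232], [[0, 0, 0], 0.232], [[0, 0, 0], 0.232]]' --jaw 0

```text
time: 4.92
position: [525.0, -188.1, 404.7]
eef_rot: [-180.0, -0.0, 5.7]
wrist_force: [-0.7, -0.7, -1.0]
gripper_width: 0.501
grip_force: 0.0
```

```bash
python3 - <<'E'
from h import *
import pickle
o=bot.get_obs();c=bot.camera("wrist");pickle.dump((o,c),open("w1.pkl","wb"))
cv2.imwrite("pics/w1.png",(255*(c["color"]/255.)**.7).astype(np.uint8));print(o["time"],o["position"],o["eef_rot"],o["joint_pos"],o["gripper_width"],o["wrist_force"])
print(c["mtx"])
E
```

```text
4.9167 [ 525.03036599 -188.10464787  404.70330914] [-1.79986007e+02 -1.16500540e-02  5.71938901e+00] [-27.777773    33.72799564  60.85584737 104.73135492 -33.41630333
  61.77384775 -38.56886131] 0.5006315625811245 [-0.70572371 -0.65685623 -1.04084384]
[[314.95097714   0.         319.53971192]
 [  0.         314.95097714 194.83826498]
 [  0.           0.           1.        ]]
```

View pics/w1.png

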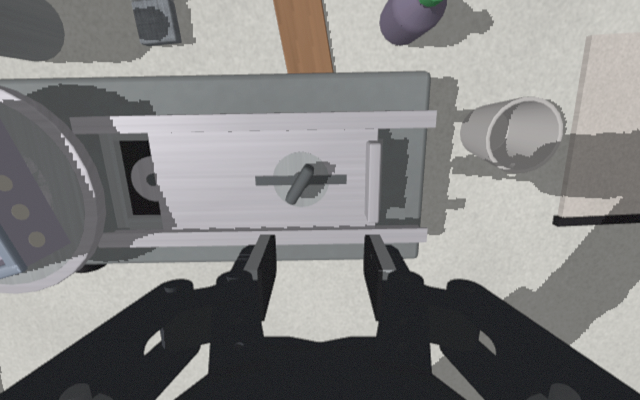

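Wrist view: slot ends (255,180) and (346,180), bar top (375,141)–(371,222), wing top about (293,202)–(308,167), so the wing is about 25° clockwise of across. Finger pads show at (262,262) and (378,262).

```bash
python3 - <<'E'
from h import *
import pickle
o,c=pickle.load(open("w1.pkl","rb"));P=T(o)@c["hand_eye"];K=c["mtx"]
t=bot.camera("top");s=bot.camera("scene")
f=lambda p,o:(o[0]+p[0]/4-.4,o[1]+p[1]/4-.4)
to=(262,188);so=(200,135)
for n,a,b,w,z in [("slotW",(516,189),(263,140),(255,180),90),("slotE",(643,172),(155,128),(346,180),90),("bar",(685,158),(124,100),(374.5,181),114)]:
    p,e=tri([ray(f(a,to),t["mtx"],t["pose"]),ray(f(b,so),s["mtx"],s["pose"]),ray(w,K,P)]);print(n,p.round(1),np.round(e,1),onz(w,K,P,z).round(1))
A=onz((293,202),K,P,117);B=onz((308,167),K,P,117)
print("wing",A,B,(A+B)/2,np.degrees(np.arctan2(*(B-A)[[1,0]])))
L=onz((75,126),K,P,100);R=onz((435,119),K,P,100);print("rail",np.degrees(np.arctan2(*(L-R)[[1,0]]))-90)
L=onz((105,239),K,P,100);R=onz((425,237),K,P,100);print("rail",np.degrees(np.arctan2(*(L-R)[[1,0]]))-90)
i=cv2.cvtColor(c["color"],6)
cv2.imwrite("pics/w1c.png",(255*(cv2.resize(c["color"][110:250,230:400],None,fx=4,fy=4,interpolation=2)/255.)**.7).astype(np.uint8))
E
```

```text
slotW [ 521.4 -129.5   91.4] [1.5 0.4 1.4] [ 522.1 -128.3   90. ]
slotE [ 529.6 -211.6   89.1] [1.  1.5 0.9] [ 530.6 -211.8   90. ]
bar [ 534.8 -231.6  115.5] [2.1 4.  3.1] [ 537.4 -233.3  114. ]
wing [ 512.87697789 -166.42638633  117.        ] [ 544.21094723 -176.40082808  117.        ] [ 528.54396256 -171.4136072   117.        ] -17.657666352790656
rail 6.836665041582492
rail 6.1632187062705555
```

View pics/w1c.png

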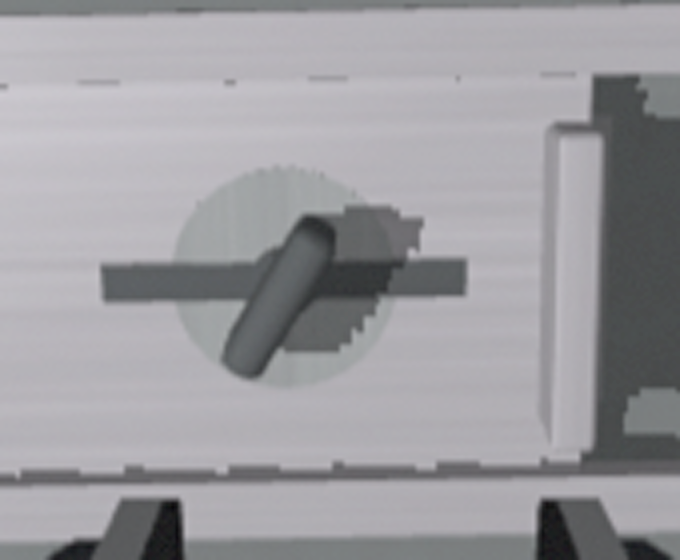

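Call:
send_rows --deltas '[[[0.08, 0.8, 0.8], -0.02], [[0.08, 0.8, 0.8], 0], [[0.06, 0.68, 0.8], 0], [[0, 0, 1], 0], [[0, 0, 1], 0], [[0, 0, 1], 0], [[0, 0, 0.8], 0], [[0, 0, 0.4], 0], [[0, 0, 0.24], 0]]'

```text
time: 5.82
position: [534.3, -233.0, 267.0]
eef_rot: [-179.9, 0.1, 6.8]
wrist_force: [0.1, 0.1, -0.1]
gripper_width: 0.499
grip_force: 0.0
```

Call:
send_rows --deltas '[[[0, 0, 0], 0], [[0, 0, 0], 0], [[0, 0, 0], 0], [[0, 0, 0], 0], [[0, 0, 0], 0], [[0, 0, 0], 0], [[0, 0, 0], 0]]' --jaw -1

```text
time: 6.4
position: [534.8, -233.4, 268.5]
eef_rot: [179.9, -0.1, 6.6]
wrist_force: [0.2, -0.9, 2.8]
gripper_width: 0.1
grip_force: 60.6
```

```bash
python3 - <<'E'
from h import *
o=bot.get_obs();print(o)
c=bot.camera("wrist");cv2.imwrite("pics/w2.png",(255*(c["color"]/255.)**.7).astype(np.uint8))
E
```

```text
{'time': 6.4, 'joint_pos': array([-14.8245258 ,  45.04528203,  49.17487381, 105.96168976,
       -44.1834473 ,  50.19613133, -27.06885552]), 'joint_vel': array([-0.02448554,  0.17873337, -0.2136296 , -0.06828968,  0.06261401,
       -0.17451347, -0.01879916]), 'tau': array([-2.74719838e-01, -4.95300364e+01,  1.52019846e+01, -1.51311529e+01,
        6.04997738e-03,  2.55834907e-01, -5.02714666e-02]), 'position': array([ 534.81080729, -233.36392908,  268.51665897]), 'eef_rot': array([ 1.79949474e+02, -7.52841048e-02,  6.64755620e+00]), 'wrist_force': array([ 0.15217958, -0.85328435,  2.75733099]), 'moment': array([-0.11226578, -0.15078884,  0.06314086]), 'grip_force': 60.56046724319458, 'gripper_width': 0.09993120054547754}
```

View pics/w2.png

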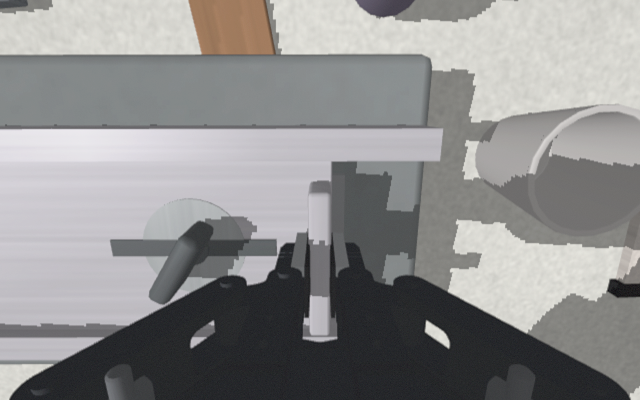

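The bar is gripped squarely at (320,260) and the rails run level in the image, so the tool lines up with the box. Now sliding home along −tool y.

Call:
send_rows --deltas '[[[0, -0.1, 0], 0], [[0, -0.2, 0], 0], [[0, -0.3, 0], 0], [[0, -0.3, 0], 0], [[0, -0.3, 0], 0], [[0, -0.3, 0], 0], [[0, -0.2, 0], 0], [[0, -0.1, 0], 0]]'

```text
time: 7.12
position: [530.5, -196.3, 267.9]
eef_rot: [-180.0, -0.0, 6.7]
wrist_force: [3.9, -1.1, 3.7]
gripper_width: 0.1
grip_force: 60.6
```

Call:
send_rows --deltas '[[[0, -0.15, 0], 0], [[0, -0.15, 0], 0], [[0, -0.15, 0], 0], [[0, -0.1, 0], 0], [[0, -0.1, 0], 0]]'

```text
time: 7.53
position: [529.0, -184.3, 268.0]
eef_rot: [180.0, -0.0, 6.6]
wrist_force: [4.6, -0.9, 3.9]
gripper_width: 0.102
grip_force: 60.6
```

Call:
send_rows --deltas '[[[0, -0.1, 0], 0], [[0, -0.1, 0], 0], [[0, -0.1, 0], 0]]'

```text
time: 7.78
position: [528.3, -180.0, 268.5]
eef_rot: [179.7, -0.1, 6.6]
wrist_force: [5.1, -10.7, 3.6]
gripper_width: 0.103
grip_force: 60.6
```

Call:
send_rows --deltas '[[[0, -0.1, 0], 0], [[0, -0.05, 0], 0]]'

```text
time: 7.95
position: [528.0, -179.1, 269.1]
eef_rot: [179.5, -0.2, 6.5]
wrist_force: [5.6, -14.6, 0.1]
gripper_width: 0.102
grip_force: 60.5
```

Call:
send_rows --deltas '[[[0, -0.1, 0], 0], [[0, 0, 0], 0], [[0, 0, 0], 0]]'

```text
time: 8.2
position: [527.8, -178.5, 269.2]
eef_rot: [179.3, -0.2, 6.4]
wrist_force: [7.9, -17.5, -1.6]
gripper_width: 0.105
grip_force: 60.2
```

```bash
python3 - <<'E'
from h import *
o=bot.get_obs();print(o["position"],o["wrist_force"],o["eef_rot"])
c=bot.camera("wrist");t=bot.camera("top")
cv2.imwrite("pics/t3.png",(255*(cv2.resize(t["color"][188:298,262:462],None,fx=4,fy=4,interpolation=2)/255.)**.6).astype(np.uint8))
E
```

```text
[ 527.76734608 -178.5469908   269.24833537] [  7.93448273 -17.49332779  -1.57703115] [179.28306362  -0.20293142   6.42544893]
```

View pics/t3.png

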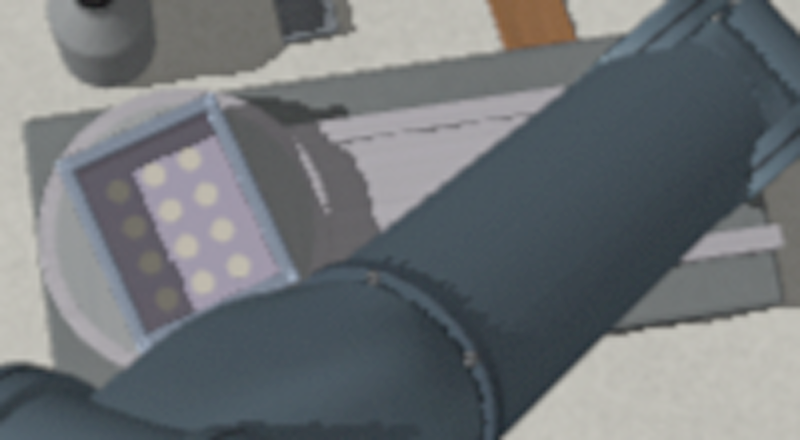

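The cover's end has vanished under the wheel rim at (330,200) and the push rises against a hard stop after 55 mm, which matches the expected home position. I'll relax, release, lift and turn to the wing grip (yaw about 160, so it ends near 96).

Call:
send_rows --deltas '[[[0, 0.1, 0], 0], [[0, 0.1, 0], 0], [[0, 0, 0], 0]]'

```text
time: 8.55
position: [528.2, -179.9, 268.7]
eef_rot: [179.7, -0.1, 6.5]
wrist_force: [5.1, -8.7, 3.8]
gripper_width: 0.103
grip_force: 60.8
```

Call:
send_rows --deltas '[[[0, 0, 0], 0], [[0, 0, 0], 0], [[0, 0, 0], 0], [[0, 0, 0], 0], [[0, 0, -0.5], 0], [[0, 0, -0.8], 0], [[0, 0, -0.9], 0], [[0, 0, -0.9], 0]]' --jaw 0

```text
time: 9.22
position: [527.6, -177.4, 330.9]
eef_rot: [-180.0, 0.1, 6.6]
wrist_force: [0.5, 0.9, 0.4]
gripper_width: 0.501
grip_force: 0.0
```

Call:
send_rows --deltas '[[[0, -0.78, 0], 0], [[0, -0.78, 0], 0], [[0, -0.78, 0], 0], [[0, -0.78, 0], 0], [[0, 0, 0], -0.233], [[0, 0, 0], -0.233], [[0, 0, 0], -0.233], [[0, 0, 0], -0.233], [[0, 0, 0], -0.233], [[0, 0, 0], -0.233]]'

```text
time: 10.05
position: [520.5, -115.4, 330.5]
eef_rot: [-180.0, 0.0, 48.9]
wrist_force: [-0.2, -0.5, -0.8]
gripper_width: 0.503
grip_force: 0.0
```

Call:
send_rows --deltas '[[[0, 0, 0], -0.233], [[0, 0, 0], -0.233], [[0, 0, 0], -0.233], [[0, 0, 0], -0.233], [[0, 0, 0], -0.233], [[0, 0, 0], -0.233], [[0, 0, 0], -0.233], [[0, 0, 0], -0.233], [[0, 0, 0], -0.233], [[0, 0, 0], -0.233]]'

```text
time: 10.88
position: [520.4, -115.6, 330.4]
eef_rot: [-180.0, 0.0, 118.8]
wrist_force: [-1.2, 0.2, 0.8]
gripper_width: 0.503
grip_force: 0.0
```

Call:
send_rows --deltas '[[[0, 0, 0], -0.233], [[0, 0, 0], -0.233], [[0, 0, 0], -0.233], [[0, 0, 0], -0.233], [[0, 0, 0], -0.233], [[0, 0, 0], -0.233]]'

```text
time: 11.38
position: [520.4, -115.7, 330.4]
eef_rot: [-180.0, -0.0, 160.7]
wrist_force: [-0.9, -0.3, -0.2]
gripper_width: 0.499
grip_force: 0.0
```

```bash
python3 - <<'E'
from h import *
import pickle
o=bot.get_obs();c=bot.camera("wrist");pickle.dump((o,c),open("w4.pkl","wb"))
print(o["position"],o["joint_pos"],o["eef_rot"],o["time"])
cv2.imwrite("pics/w4.png",(255*(c["color"]/255.)**.7).astype(np.uint8))
E
```

```text
[ 520.4444213  -115.7001927   330.40229748] [ -5.72030195  25.70932355  17.08090108 110.32141879 -10.24209185
  45.44663363  87.73140365] [-1.79955911e+02 -1.39903169e-02  1.60749304e+02] 11.3833
```

View pics/w4.png

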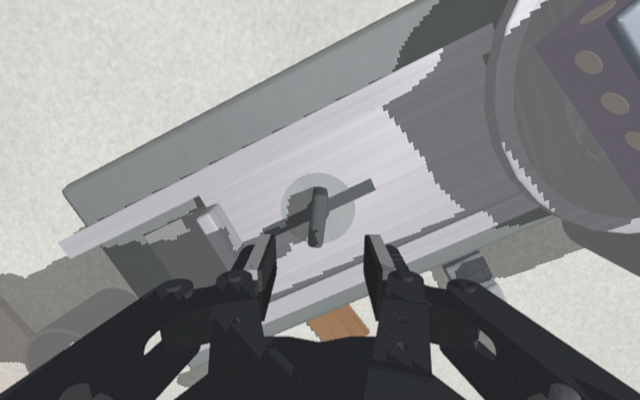

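Wrist view: the wing's top runs about (321,188)–(316,243) and the slot ends are about (267,233) and (374,182). The wing is nearly in line with the tool, so I'll compute the residuals.

```bash
python3 - <<'E'
from h import *
import pickle
o,c=pickle.load(open("w4.pkl","rb"));P=T(o)@c["hand_eye"];K=c["mtx"]
A=onz((321,190),K,P,117);B=onz((317,241),K,P,117);print("wing",A,B,(A+B)/2,np.degrees(np.arctan2(*(B-A)[[1,0]])))
L=onz((267,233),K,P,90);R=onz((374,182),K,P,90);print("slot",L,R,(L+R)/2,np.degrees(np.arctan2(*(R-L)[[1,0]]))-90)
L=onz((62,240),K,P,100);R=onz((490,30),K,P,100);print("rail",np.degrees(np.arctan2(*(R-L)[[1,0]]))-90)
print(plan((*((A+B)/2)[:2],330.4),0,o))
cv2.imwrite("pics/w4c.png",(255*(cv2.resize(c["color"][160:260,250:390],None,fx=5,fy=5,interpolation=2)/255.)**.7).astype(np.uint8))
E
```

```text
wing [ 501.34115997 -108.25701027  117.        ] [ 531.73940559 -121.46736332  117.        ] [ 516.54028278 -114.86218679  117.        ] -23.488617154881826
slot [ 525.39808243 -157.29680825   90.        ] [514.68311226 -74.45903875  90.        ] [ 520.04059735 -115.8779235    90.        ] 7.370220924494305
rail 6.195409657323239
(array([ 0.2 , -0.02,  0.  ]), np.float64(5.358))
```

View pics/w4c.png

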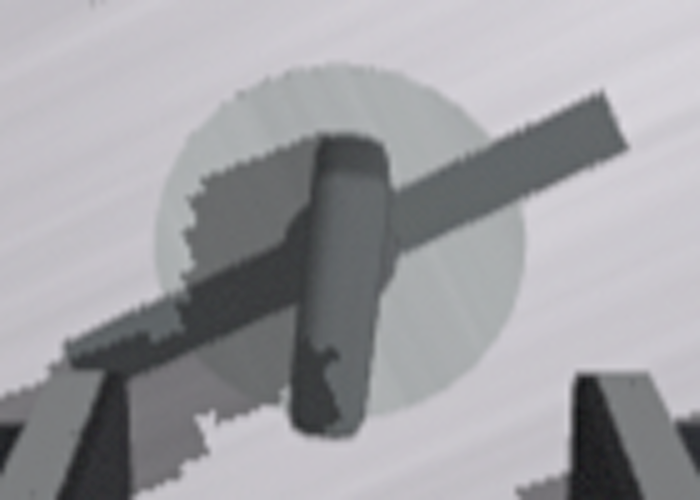

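Call:
send_rows --deltas '[[[0, 0, 0.9], 0.15], [[0, 0, 0.9], 0], [[0, 0, 0.7], 0], [[0, 0, 0.4], 0], [[0, 0, 0.22], 0], [[0, 0, 0], 0]]'

```text
time: 11.93
position: [520.5, -115.5, 267.1]
eef_rot: [-180.0, -0.1, 155.9]
wrist_force: [0.0, -0.7, 0.3]
gripper_width: 0.497
grip_force: 0.0
```

Call:
send_rows --deltas '[[[0, 0, 0], 0], [[0, 0, 0], 0], [[0, 0, 0], 0], [[0, 0, 0], 0], [[0, 0, 0], 0], [[0, 0, 0], 0], [[0, 0, 0], 0]]' --jaw -1

```text
time: 12.52
position: [520.7, -116.9, 268.2]
eef_rot: [-179.9, 0.1, 155.8]
wrist_force: [-1.9, -5.8, 3.7]
gripper_width: 0.098
grip_force: 60.8
```

```bash
python3 - <<'E'
from h import *
o=bot.get_obs();print({k:np.round(v,2) for k,v in o.items()})
E
```

```text
{'time': np.float64(12.52), 'joint_pos': array([ -4.74,  31.56,  16.19, 112.15, -13.56,  38.03,  85.73]), 'joint_vel': array([-0.07, -0.03, -0.01, -0.02,  0.07, -0.01,  0.  ]), 'tau': array([-2.970e+00, -4.821e+01,  1.790e+00, -1.788e+01, -1.060e+00,
       -3.000e-02,  1.000e-02]), 'position': array([ 520.67, -116.95,  268.18]), 'eef_rot': array([-1.7993e+02,  8.0000e-02,  1.5583e+02]), 'wrist_force': array([-1.89, -5.75,  3.73]), 'moment': array([-1.06,  0.41, -0.04]), 'grip_force': np.float64(60.79), 'gripper_width': np.float64(0.1)}
```

Call:
send_rows --deltas '[[[0, 0, 0], 0.198], [[0, 0, 0], 0.198], [[0, 0, 0], 0.198], [[0, 0, 0], 0.198], [[0, 0, 0], 0.198], [[0, 0, 0], 0.198], [[0, 0, 0], 0.198], [[0, 0, 0], 0.198], [[0, 0, 0], 0.198], [[0, 0, 0], 0.198]]'

```text
time: 13.35
position: [520.6, -117.1, 268.2]
eef_rot: [180.0, 0.1, 96.2]
wrist_force: [-2.2, -5.5, 2.9]
gripper_width: 0.099
grip_force: 60.8
```

```bash
python3 - <<'E'
from h import *
import pickle
o=bot.get_obs();c=bot.camera("wrist");pickle.dump((o,c),open("w5.pkl","wb"))
print({k:np.round(v,2) for k,v in o.items()})
cv2.imwrite("pics/w5.png",(255*(c["color"]/255.)**.7).astype(np.uint8))
E
```

```text
{'time': np.float64(13.35), 'joint_pos': array([-16.38,  34.44,  31.84, 112.82, -27.37,  40.18,  38.45]), 'joint_vel': array([-13.4 ,   4.76,  18.48,   0.83, -16.67,   3.87, -55.79]), 'tau': array([ -1.73, -47.64,   4.71, -17.58,  -0.93,   0.26,   1.24]), 'position': array([ 520.6 , -117.05,  268.22]), 'eef_rot': array([1.7995e+02, 1.3000e-01, 9.6150e+01]), 'wrist_force': array([-2.17, -5.52,  2.85]), 'moment': array([-1.22,  0.48,  0.04]), 'grip_force': np.float64(60.85), 'gripper_width': np.float64(0.1)}
```

View pics/w5.png

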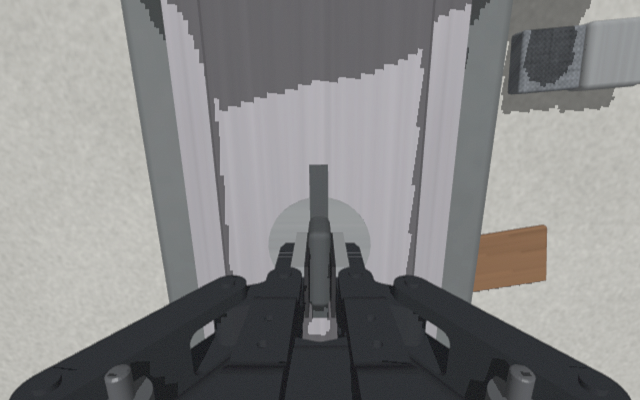

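In the image the wing (319,220–300) lies along the slot (319,165–215), straight up the picture. Now pressing down.

Call:
send_rows --deltas '[[[0, 0, 0], 0], [[0, 0, 0.1], 0], [[0, 0, 0.1], 0], [[0, 0, 0.1], 0], [[0, 0, 0.1], 0], [[0, 0, 0], 0]]'

```text
time: 13.9
position: [520.7, -117.4, 262.2]
eef_rot: [179.9, 0.0, 96.4]
wrist_force: [-10.0, -2.7, 27.9]
gripper_width: 0.108
grip_force: 64.7
```

Down 6 mm with the force rising. I'll check that the plate moved with the tool and the fingers didn't slip: if it did, the slot mark keeps its place and scale in the wrist view.

```bash
python3 - <<'E'
from h import *
import pickle
o5,c5=pickle.load(open("w5.pkl","rb"))
o=bot.get_obs();c=bot.camera("wrist");pickle.dump((o,c),open("w6.pkl","wb"))
a,b=[cv2.cvtColor(x["color"],6) for x in(c5,c)]
for n,(x0,y0,x1,y1) in dict(slot=(300,150,340,210),disc=(262,190,300,240),discR=(340,190,378,240),wing=(305,215,335,235),railL=(120,30,160,300)).items():
    r=cv2.matchTemplate(b[y0-20:y1+20,x0-20:x1+20],a[y0:y1,x0:x1],cv2.TM_CCOEFF_NORMED);_,m,_,l=cv2.minMaxLoc(r);print(n,m,l[0]-20,l[1]-20)
print({k:np.round(v,2) for k,v in o.items() if k not in("tau","joint_vel")})
cv2.imwrite("pics/cmp.png",np.hstack([cv2.resize(x[140:340,230:410],None,fx=2.2,fy=2.2) for x in(a,b)]))
E
```

```text
slot 0.9991646409034729 0 0
disc 0.9924879670143127 0 0
discR 0.9898993968963623 0 0
wing 0.9919746518135071 0 0
railL 0.997409999370575 -6 2
{'time': np.float64(13.9), 'joint_pos': array([-15.86,  34.98,  31.27, 112.9 , -27.86,  39.57,  39.15]), 'position': array([ 520.7 , -117.45,  262.16]), 'eef_rot': array([1.7993e+02, 1.0000e-02, 9.6400e+01]), 'wrist_force': array([-9.98, -2.74, 27.91]), 'moment': array([-0.57,  2.08, -0.02]), 'grip_force': np.float64(64.67), 'gripper_width': np.float64(0.11)}
```

View pics/cmp.png

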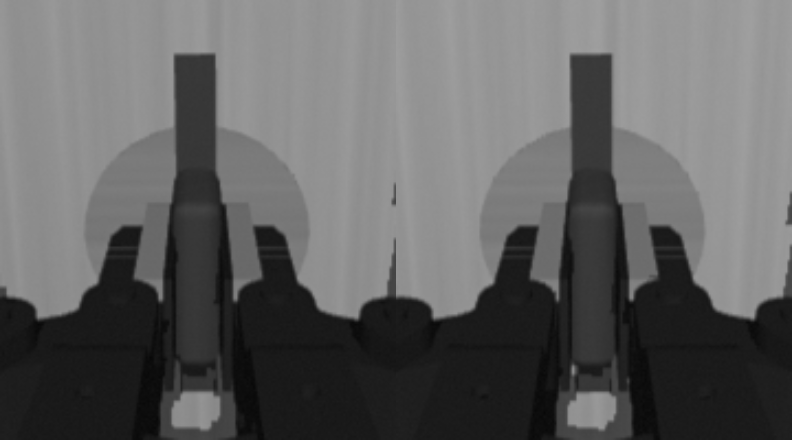

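In the comparison the slot, disc and wing have identical pixels while the rails shifted. So the cover went down the full 6 mm with the tool, with no slip and the wing along the slot. I'll let it settle, check and hand in.

Call:
send_rows --deltas '[[[0, 0, 0], 0], [[0, 0, 0], 0], [[0, 0, 0], 0], [[0, 0, 0], 0]]'

```text
time: 14.28
position: [520.7, -117.4, 262.2]
eef_rot: [179.9, 0.0, 96.4]
wrist_force: [-10.7, -2.8, 28.7]
gripper_width: 0.101
grip_force: 64.7
```

```bash
python3 - <<'E'
from bench import bot
o=bot.get_obs();print(o["position"],o["wrist_force"])
if 15<o["wrist_force"][2]<40 and abs(o["position"][2]-262.2)<.5: print(bot.hand_in())
E
```

```text
[ 520.65251865 -117.38068115  262.16021852] [-10.67114986  -2.75573617  28.73176235]
the job is handed in; nothing more can be done
None
```

I slid the cover home, turned the wing along the slot and pressed the cover down the full 6 mm; the job is handed in at about 14.3 s with the arm still holding it flush at about 29 N. The hand-in call returned no verdict.

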